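# Clear the gauge case and hold its spring lid open

### The job

Using the yellow-handled scraper rather than the fingers, wipe the three ferrite chips off the closed white lid of the blue gauge case into the grey tote beside it, then stand the scraper back upright near the middle of its black mat and let go of it. Only when all the chips are in the tote, lift the spring-loaded lid by its orange bow handle to 60 degrees from closed (within 5 degrees) so that the cores can be inspected, and finish there, still holding it open by that handle. Leave the brass gauge base, blue lens cap and red-tipped stylus where they are.

Things in the scene. Friction and masses are not known exactly. Their poses are not given: they have to be found in the camera images.
- case: Blue open-topped gauge case, fixed, 140 (its x) x 200 (y) x 70 mm high, on a granite plate whose top is 20 mm above the work surface. Origin: centre of its underside. Its front (-x) faces the robot, give or take a small yaw. White lid 140 (x) x 240 (y) x 8 mm, centred over it; the closed lid's flat top is 79 mm above this origin. Chips lie within 65 mm (y) of the lid's middle: its y ends are bare.
- lid (a joint): Lid angle in rad: 0 is closed (level), grows as the front edge rises, stop at 1.6. The hinge runs along the case's y axis at the far (+x) edge. Weight and a spring shut the lid from any angle; it takes about 2 to 4 N at the handle to lift or hold.
- lid_handle (a point): Middle of the straight round orange bar of the lid's bow handle, on its axis: bar 12 mm thick, along the case's y, 100 mm between its two side legs; in the lid's mid-plane, 55 mm ahead of the lid's front edge (49 mm free gap between bar and lid), 195 mm from the hinge axis. Nothing stands below it.
- lid_hinge (a point): Middle of the lid's hinge axis: 70 mm behind (+x) the case's origin and 75 mm above it.
- tote: Grey open-topped tote, fixed, 180 (x) x 190 (y) x 55 mm high, walls 4 mm, axes parallel to the case's. Origin: centre of its underside. It stands against one y end of the case (either +y or -y), 205 mm from the case's origin, and reaches under the lid, which overhangs the case by 20 mm there, so chips pushed over that end of the lid drop in.
- mat: Black rubber mat, fixed, 170 (x) x 130 (y) x 3 mm thick, axes parallel to the case's, beyond the case's other y end, 205 mm from its origin; the scraper's place. Origin at the centre of its underside.
- scraper: Scraper block, loose, about 0.22 kg, standing on the mat. Origin: centre of its underside, z up. Rubber-soled foot 130 (its x) x 36 (y) x 26 mm high; on it a yellow grip 80 (x) x 24 (y) mm from 26 to 82 mm above the origin, to be pinched across its y. Its long x axis starts within about 0.35 rad of the case's x; either long face may lead.
- chip1: Dark grey ferrite chip, a block of 15 x 11 x 10 mm (10 g) lying loose on the lid at the start; origin at the centre of its underside.
- chip2: Dark grey ferrite chip, a block of 14 x 12 x 11 mm (10 g) lying loose on the lid at the start; origin at the centre of its underside.
- chip3: Dark grey ferrite chip, a block of 16 x 10 x 10 mm (10 g) lying loose on the lid at the start; origin at the centre of its underside.
- gauge_base: Squat brass height gauge base, 72 mm across, 42 mm high, loose, behind the case. Origin at the centre of its underside. Not to be moved.
- lens_cap: Blue lens cap, 54 mm across, 15 mm high, loose, behind the case. Origin at the centre of its underside. Not to be moved.
- stylus: Probe stylus lying flat in front of the tote or the mat, loose, 92 mm long along its x, 12 mm thick, square steel shank with a red rubber ball tip at +x. Origin on its underside, 40 mm from the butt end. Not to be moved.
There are look-alikes about, which are no part of the job. There is more than one size of the scraper; the job needs the middle-sized.

How it is judged:
On the way, in this order (a step that is already met when the one before it is completed fails the run):
1. all three chips have been wiped into the tote (x of chip1 in the frame of tote between -0.09 and 0.09 m and y of chip1 in the frame of tote between -0.095 and 0.095 m and z of chip1 in the frame of tote between -0.01 and 0.04 m and x of chip2 in the frame of tote between -0.09 and 0.09 m and y of chip2 in the frame of tote between -0.095 and 0.095 m and z of chip2 in the frame of tote between -0.01 and 0.04 m and x of chip3 in the frame of tote between -0.09 and 0.09 m and y of chip3 in the frame of tote between -0.095 and 0.095 m and z of chip3 in the frame of tote between -0.01 and 0.04 m), for 0.2 s.
2. the scraper stands upright on its mat, let go (horizontal distance between scraper and mat below 0.05 m and z of scraper in the frame of mat below 0.012 m and angle between scraper's own z axis and vertical below 0.15 rad and contact force between the fingers and scraper below 0.1 N and linear speed of scraper below 0.03 m/s), for 0.2 s.
At the end, for the whole second after the job is handed in: The lid stands at 60 degrees (55 to 65), still, carried by the fingers at the bow handle (grasp point within 45 mm of the bar's middle, at least 0.5 N); the three chips lie in the tote; the scraper stands upright on its mat, within 50 mm of the mat's centre, untouched and at rest (all of step 1 and all of step 2 and value of joint lid between 0.96 and 1.135 rad and velocity of joint lid between -0.05 and 0.05 rad/s and contact force between the fingers and case above 0.5 N and distance between the grasp point and lid_handle below 0.045 m); the arm keeps its last pose, push and grip.
It fails at once if the lid is lifted while a chip is still out of the tote (value of joint lid above 0.15 rad and not ((x of chip1 in the frame of tote between -0.09 and 0.09 m and y of chip1 in the frame of tote between -0.095 and 0.095 m and z of chip1 in the frame of tote between -0.01 and 0.04 m) and (x of chip2 in the frame of tote between -0.09 and 0.09 m and y of chip2 in the frame of tote between -0.095 and 0.095 m and z of chip2 in the frame of tote between -0.01 and 0.04 m) and (x of chip3 in the frame of tote between -0.09 and 0.09 m and y of chip3 in the frame of tote between -0.095 and 0.095 m and z of chip3 in the frame of tote between -0.01 and 0.04 m))).
It fails at once if the bare gripper or arm pushes a chip (contact force between any of the fingers, the arm and chip1 above 0.5 N or contact force between any of the fingers, the arm and chip2 above 0.5 N or contact force between any of the fingers, the arm and chip3 above 0.5 N).
It fails at once if the gauge base is disturbed (distance of gauge_base from where it was at the start of the episode above 0.02 m or angle between gauge_base's own z axis and vertical above 0.3 rad).
It fails at once if the lens cap is disturbed (distance of lens_cap from where it was at the start of the episode above 0.02 m or angle between lens_cap's own z axis and vertical above 0.3 rad).
It fails at once if the stylus is disturbed (distance of stylus from where it was at the start of the episode above 0.02 m or angle between stylus's own z axis and vertical above 0.3 rad).
It also fails if it takes over 61 s, if anything falls off the work surface, if the arm or the gripper's body presses on something with over 40 N, if the wrist force passes 120 N, or if a joint passes its speed limit or range.

### The arm

A 6-joint arm with a two-finger parallel gripper is mounted at the origin on the work surface. World frame = base frame: x ahead of the robot, y to its left, z up, the work surface at z = 0. Lengths are in m, angles in rad, forces in N, time in s.
With the tool pointing down it reaches from about 0.3 to 0.875 m from the base axis. Payload 6.4 kg.
Tool frame: the origin (TCP) lies on the front face of the gripper's body, between the roots of the fingers; the fingertips stand 73 mm ahead of it and the grasp point (between the pads) lies ctrl.pinch_z ahead of it (ctrl.pinch_z is the distance from the TCP to the grasp point, in m); z points along the fingers, x is the direction in which the jaws open and shut, and the axes are right-handed (so a half turn about z gives the same grasp; the last joint's range is limited). The gripper opens to 85 mm and grips with 20 to 120 N. Pads are 22 mm wide; open, the fingers measure 114 mm over their backs; the gripper's body (76 mm by 85 mm) begins 54 mm behind the grasp point. The pads swing forward as they close: fully open they stand 13 mm farther back than shut.
Start: joints at [1.013, 0.181, 1.607, -0, 1.354, -0.206], TCP at [0.198, 0.54, 0.304] pointing down, gripper open.
Joint ranges: [-2.99, 2.99], [-0.89, 2.07], [0.3, 2.58], [-1.14, 4.28], [0, 2.63], [-3.12, 3.12]. Speed limits (rad/s): [2.57, 2.57, 3.01, 3.14, 3.14, 3.14].

### API

Orientations are given as a unit quaternion [w, x, y, z].
In Python, from bench import ctrl gives the robot as it stands.
- The arm moves only by the tool move_arm, never from a script. Its argument "rows" is text: rows parted by semicolons, each of 7 numbers parted by spaces: the shift along the tool's x, y, z in cm, then the turn, a rotation vector about the tool's x, y, z in degrees, then the opening, from 0 (shut) to 1 (fully open). In form: x y z rx ry rz grip; .... A call has 1 to 20 rows; each row shifts and turns the commanded pose from where the row before left it, along the tool's axes as they then stand; what a row does not reach is not made up. A row lasts 1/10 s, in which the tool goes at most 50 mm and 8.59 degrees, less where a joint would pass 70% of its speed; a pose out of reach is approached as far as the arm can. A call with a gripper value outside its range is refused whole. The fingers move at their own pace and stop on an object; the grip force is fixed at half the most. Time passes only in rows, so rows that do not move let the fingers close. It gives the time, the measured TCP pose, the force and the opening at its end, in the units of the state.
- ctrl.get_obs(): the state, without advancing time (a new reading comes with each control period).
- ctrl.camera(name): name is "scene" or "side" or "wrist"; returns a dict with "color" (420x560x3 uint8, blue, green, red), "fx", "fy", "cx", "cy" (pixels), "rvec" (rotation vector, rad) and "tvec" (3), from world to camera coordinates, as OpenCV has them. Camera axes: x right, y down, z forward; pixel columns grow to the right and rows downward; lengths in m; the calibration is good to about 2 mm. The wrist camera is an equidistant fisheye: a pixel r from the principal point sees the ray r / f radians off the axis. A picture is of the moment at which its call begins. There is no depth.
- ctrl.hand_in(): hands the job in, once; it reports no verdict.
Trained networks look in the newest picture that a camera, given by its name, has taken for a name from the list of things; names that differ only in an ending like _2 or _b are one class to them, and where a whole thing is asked for, a point or a joint stands for the part that bears it (a point fixed in the world has none). Each returns a list of dicts, best first, with "confidence" (0 to 1); they miss things now and then, are a little off and sometimes report something else, mostly with a low value. They report only what shows in the picture. A call takes as long as a camera call. They do not tell look-alikes from the thing itself.
- ctrl.look_for(camera, query): "bbox" ([left, top, right, bottom] in pixels, round what is visible of it).
- ctrl.trace(camera, query): "region" (420x560 bool, what is visible of it) and "bbox" ([left, top, right, bottom] in pixels, round what is visible of it).
The state is a dict: "time_s": time; "q": joint angles; "dq": joint speeds; "joint_efforts": joint torques, N m; "eef_pos": TCP position; "eef_rot": TCP orientation; "wrist_force": force on the tool from outside, world axes, zero at the start; "torque": the same for the moment, N m; "opening": opening from 0.0 (shut) to 1.0 (fully open).
Only numpy, scipy, OpenCV 4.12 (cv2) and the standard library are available. Lean on these libraries where they do the work, as an engineer would, in place of code of your own. Each camera call takes 0.05 s, during which the arm holds its last target.

## Working session

There is one attempt and no reset: what is moved stays moved. The work goes in short steps, Python scripts to look and compute and a tool call to move; the robot and the scene stay as the last step left them, time stands still between calls to the robot, and variables do not carry over. Pictures are saved under pics/ and viewed, and the job is handed in when it is done.

Besides the shell and the picture viewer there is one more tool, called after "Request:" as name(argument=value, ...), one argument or row to a line, values as JSON. move_arm: Moves the arm, as the interface text tells. Its arguments: {"type":"object","properties":{"rows":{"type":"string"}},"required":["rows"]}

```bash
mkdir -p pics; ls; cat > h.py <<'E'
import numpy as np, cv2
from bench import ctrl
def snap(cam,name):
    c=ctrl.camera(cam); cv2.imwrite(f'pics/{name}.png',c['color']); return c
E
python3 - <<'E'
from h import *
print(ctrl.pinch_z)
for c in ['scene','side','wrist']:
    d=snap(c,c+'0'); print(c,d['fx'],d['cx'],d['cy'],d['rvec'],d['tvec'])
    R=cv2.Rodrigues(np.array(d['rvec']))[0]; print(-R.T@np.array(d['tvec']),R[2])
    for q in ['case','lid_handle','tote','mat','scraper','chip1','gauge_base','lens_cap','stylus']:
        print(q,[(np.round(x['bbox']).tolist(),round(x['confidence'],2)) for x in ctrl.look_for(c,q)])
print(ctrl.get_obs())
E
```

```text
pics
0.0539
scene 450.50307305504765 274.6934059205142 212.80254479618046 [ 0.70377285  2.73272387 -0.99279071] [ 0.50734242 -0.00319677  1.34148802]
[0.83861734 0.52173642 1.03995612] [-0.29193029 -0.56774544 -0.76970242]
case [([240.0, 246.0, 352.0, 355.0], 0.7), ([243.0, 244.0, 344.0, 348.0], 0.58)]
lid_handle [([242.0, 243.0, 350.0, 344.0], 0.81)]
tote [([279.0, 317.0, 399.0, 420.0], 0.68)]
mat [([219.0, 223.0, 284.0, 280.0], 0.75)]
scraper [([322.0, 162.0, 346.0, 187.0], 0.96), ([222.0, 217.0, 269.0, 262.0], 0.63), ([178.0, 103.0, 235.0, 142.0], 0.63)]
chip1 []
gauge_base [([239.0, 349.0, 270.0, 381.0], 0.62)]
lens_cap [([213.0, 306.0, 230.0, 325.0], 0.91)]
stylus []
side 532.2202436023513 280.7022632306891 209.48014743900305 [ 0.46998739 -2.83184226  1.00867586] [0.39353187 0.30737648 1.648877  ]
[0.13089993 0.89027518 1.46915564] [ 0.19411419 -0.60032257 -0.77584308]
case [([197.0, 222.0, 272.0, 295.0], 0.92)]
lid_handle [([192.0, 224.0, 276.0, 296.0], 0.73)]
tote [([166.0, 283.0, 248.0, 366.0], 0.61)]
mat [([226.0, 212.0, 282.0, 243.0], 0.63), ([196.0, 218.0, 274.0, 294.0], 0
[... 650 characters left out ...]
stylus []
{'time_s': 1.5, 'q': array([ 1.01271765e+00,  1.80785048e-01,  1.60699565e+00,  1.30855039e-06,
        1.35380696e+00, -2.06307656e-01]), 'dq': array([ 5.27671605e-04, -1.88008889e-05, -4.23902873e-04, -1.23130850e-03,
        5.77862222e-04,  2.73320859e-03]), 'joint_efforts': array([-1.26571206e-05, -4.44837928e+01, -3.51677263e+01, -2.60309798e-04,
        7.51674834e-04, -3.36433413e-05]), 'eef_pos': array([0.19811801, 0.53980685, 0.30389898]), 'eef_rot': array([-1.56841820e-06,  8.19927187e-01,  5.72467823e-01,  2.04835867e-06]), 'wrist_force': array([-0.25599374,  0.01130191,  0.35297412]), 'torque': array([0.00188292, 0.01755447, 0.00535141]), 'opening': 1.0037031957669633}
```

View pics/scene0.png

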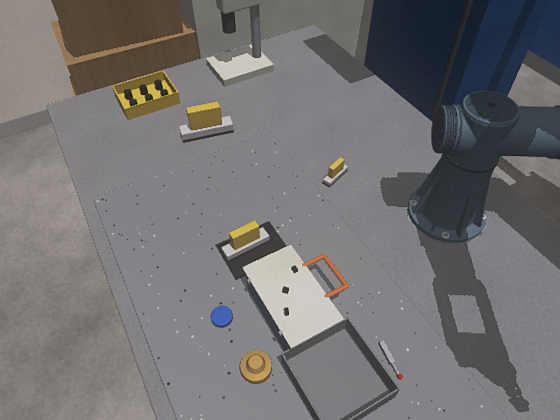

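View pics/side0.png

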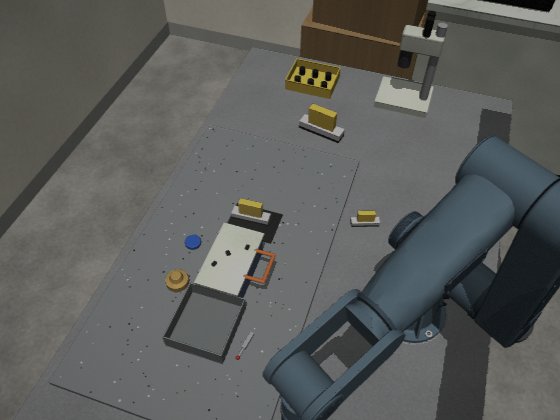

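View pics/wrist0.png

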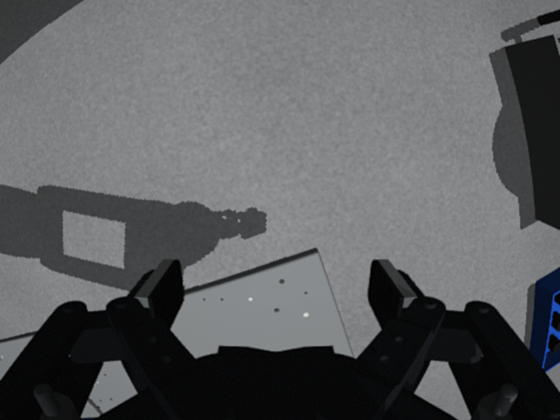

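```bash
python3 - <<'E'
import cv2
a=cv2.imread('pics/scene0.png')[205:420,205:420]
cv2.imwrite('pics/sceneC.png',cv2.resize(a,None,fx=2.79,fy=2.79,interpolation=cv2.INTER_CUBIC))
a=cv2.imread('pics/side0.png')[190:370,150:300]
cv2.imwrite('pics/sideC.png',cv2.resize(a,None,fx=3.33,fy=3.33,interpolation=cv2.INTER_CUBIC))
E
```

```text
(no output)
```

View pics/sceneC.png

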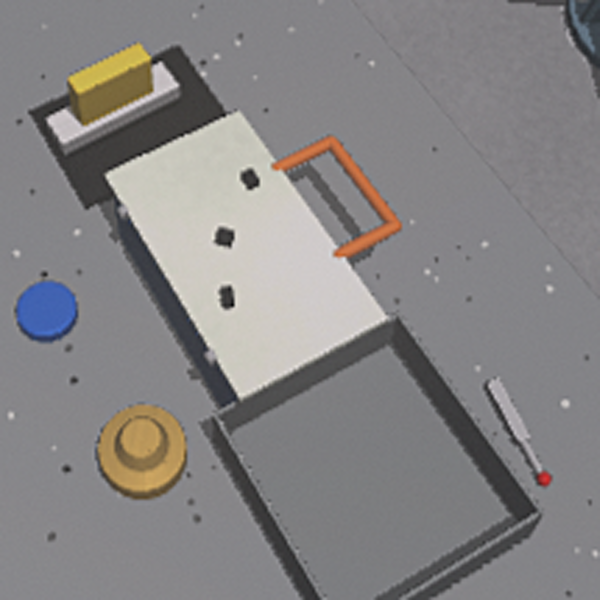

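View pics/sideC.png

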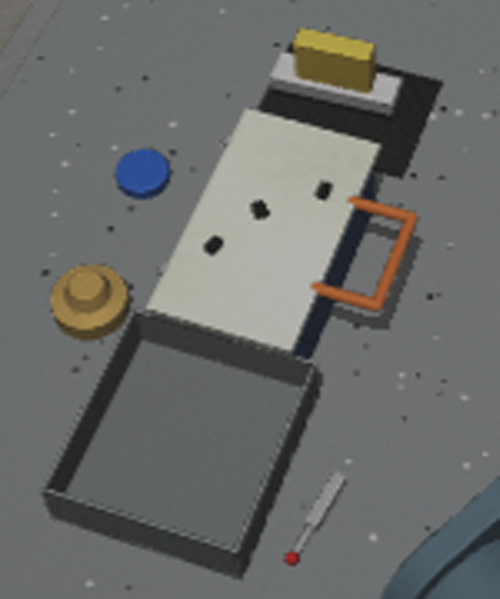

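```bash
cat > cams.py <<'E'
import numpy as np, cv2
from scipy.optimize import least_squares
C={'scene':(450.50307,274.6934,212.8025,[0.70377285,2.73272387,-0.99279071],[0.50734242,-0.00319677,1.34148802]),
'side':(532.22024,280.70226,209.48015,[0.46998739,-2.83184226,1.00867586],[0.39353187,0.30737648,1.648877])}
def proj(cam,P):
    f,cx,cy,r,t=C[cam]; K=np.array([[f,0,cx],[0,f,cy],[0,0,1.]])
    return cv2.projectPoints(np.array(P,float).reshape(-1,1,3),np.array(r),np.array(t),K,None)[0].reshape(-1,2)
def back(cam,uv,z):
    f,cx,cy,r,t=C[cam]; R=cv2.Rodrigues(np.array(r))[0]; o=-R.T@np.array(t)
    d=R.T@np.array([(uv[0]-cx)/f,(uv[1]-cy)/f,1]); return o+d*(z-o[2])/d[2]
def fr(p,z,L):
    L=np.atleast_2d(np.array(L,float)); c,s=np.cos(p[2]),np.sin(p[2])
    return np.c_[p[0]+c*L[:,0]-s*L[:,1],p[1]+s*L[:,0]+c*L[:,1],z+L[:,2]]
def fit(p0,z,obs):  # obs: cam,uv(full),local
    def f(p): return np.concatenate([proj(c,fr(p,z,l))[0]-np.array(u) for c,u,l in obs])
    r=least_squares(f,p0); return r.x,r.fun.reshape(-1,2)
sc=lambda u,v:(205+(u+.5)/2.79-.5,205+(v+.5)/2.79-.5)
sd=lambda u,v:(150+(u+.5)/3.33-.5,190+(v+.5)/3.33-.5)
E
cat > fit1.py <<'E'
from cams import *
o=[('scene',sc(240,112),(-.07,-.12,.079)),('scene',sc(106,175),(.07,-.12,.079)),('scene',sc(388,318),(-.07,.12,.079)),('scene',sc(238,399),(.07,.12,.079)),
('side',sd(248,110),(.07,-.12,.079)),('side',sd(380,147),(-.07,-.12,.079)),('side',sd(148,308),(.07,.12,.079)),('side',sd(300,355),(-.07,.12,.079))]
g=back('scene',sc(240,250),.1)
case,r=fit([g[0],g[1],0],.02,o); print('case',case,'\n',r.round(1).tolist())
for cam in('scene','side'):
  case2,r=fit([g[0],g[1],0],.02,[x for x in o if x[0]==cam]); print(cam,case2)
# scraper: grip top corners
for cam,pts in(('scene',[(68,82),(140,44),(153,62),(80,101)]),('side',[(300,29),(377,43),(372,61),(294,50)])):
  w=[back(cam,(sc if cam=='scene' else sd)(*p),.02+.003+.082) for p in pts]; w=np.array(w)
  print(cam,'grip',w.round(3).tolist(),w.mean(0))
for cam,ps in(('scene',[(250,179),(225,236),(228,297)]),('side',[(324,190),(260,209),(213,245)])):
  print([back(cam,(sc if cam=='scene' else sd)(*p),.105).round(4).tolist() for p in ps])
for cam,ps in(('scene',[(333,138),(400,226)]),('side',[(416,214),(380,306)])):
  print([back(cam,(sc if cam=='scene' else sd)(*p),.1).round(4).tolist() for p in ps])
E
python3 fit1.py
```

```text
case [0.56244192 0.05963749 0.01020592] 
 [[0.6, -1.2], [-0.2, -0.8], [1.3, -0.2], [1.7, 0.0], [-0.9, -0.8], [0.2, -1.0], [-1.0, 0.1], [-2.7, -1.0]]
scene [0.5647575  0.05967425 0.00430436]
side [0.5582692  0.06080859 0.02126815]
scene grip [[0.622, -0.163, 0.105], [0.543, -0.171, 0.105], [0.542, -0.145, 0.105], [0.621, -0.138, 0.105]] [ 0.58187163 -0.15410944  0.105     ]
side grip [[0.618, -0.166, 0.105], [0.538, -0.174, 0.105], [0.535, -0.15, 0.105], [0.613, -0.138, 0.105]] [ 0.57585606 -0.15711393  0.105     ]
[[0.5271, 0.0118, 0.105], [0.5741, 0.0506, 0.105], [0.5998, 0.1014, 0.105]]
[[0.5239, 0.0113, 0.105], [0.5725, 0.0508, 0.105], [0.598, 0.1018, 0.105]]
[[0.4384, 0.0079, 0.1], [0.4374, 0.1123, 0.1]]
[[0.4346, 0.0056, 0.1], [0.4326, 0.1102, 0.1]]
```

```bash
cat > go.py <<'E'
import sys,numpy as np
from bench import ctrl
from scipy.spatial.transform import Rotation as Ro
o=ctrl.get_obs(); w,x,y,z=o['eef_rot']; R=Ro.from_quat([x,y,z,w])
M=R.as_matrix(); yaw=np.degrees(np.arctan2(M[1,0],M[0,0]))
print('t',round(o['time_s'],2),'pos',o['eef_pos'].round(4),'yaw',round(yaw,2),'z',M[:,2].round(3),'F',o['wrist_force'].round(1),'open',round(o['opening'],3),'q',o['q'].round(2))
if len(sys.argv)>3:
    T=np.array([float(a) for a in sys.argv[1:4]])
    print('shift cm (tool)',(M.T@(T-o['eef_pos'])*100).round(2))
if len(sys.argv)>4:
    ty=float(sys.argv[4]); A=Ro.from_matrix(np.array([[np.cos(np.radians(ty)),np.sin(np.radians(ty)),0],[np.sin(np.radians(ty)),-np.cos(np.radians(ty)),0],[0,0,-1]]))
    print('rotvec deg (tool)',np.degrees((R.inv()*A).as_rotvec()).round(2))
E
python3 go.py .579 -.156 .22 96.3
```

```text
t 1.5 pos [0.1981 0.5398 0.3039] yaw 69.84 z [ 0.  0. -1.] F [-0.3  0.   0.4] open 1.004 q [ 1.01  0.18  1.61  0.    1.35 -0.21]
shift cm (tool) [-52.2   59.73   8.39]
rotvec deg (tool) [  0.    -0.   -26.46]
```

Request:
move_arm(
  rows="-2.6 3 0.2 0 0 0 1;-2.6 3 0.2 0 0 0 1;-2.6 3 0.2 0 0 0 1;-2.6 3 0.2 0 0 0 1;-2.6 3 0.2 0 0 0 1;-2.6 3 0.2 0 0 0 1;-2.6 3 0.2 0 0 0 1;-2.6 3 0.2 0 0 0 1;-2.6 3 0.2 0 0 0 1;-2.6 3 0.2 0 0 0 1;-2.6 3 0.2 0 0 0 1;-2.6 3 0.2 0 0 0 1;-2.6 3 0.2 0 0 0 1;-2.6 3 0.2 0 0 0 1;-2.6 3 0.2 0 0 0 1;-2.6 3 0.2 0 0 0 1;-2.6 3 0.2 0 0 0 1;-2.6 3 0.2 0 0 0 1;-2.6 3 0.2 0 0 0 1;-2.6 3 0.2 0 0 0 1",
)

```text
time_s: 3.5
eef_pos: [0.5828, -0.1567, 0.2638]
eef_rot: [0.0, 0.82, 0.572, 0.0]
wrist_force: [1.2, 0.2, 1.1]
opening: 1.002
```

Request:
move_arm(
  rows="0 0 0 0 0 -6.6 1;0 0 0 0 0 -6.6 1;0 0 0 0 0 -6.6 1;0 0 0 0 0 -6.6 1;0 0 0 0 0 0 1;0 0 0 0 0 0 1",
)

```text
time_s: 4.1
eef_pos: [0.5822, -0.1551, 0.2639]
eef_rot: [0.0, 0.669, 0.744, 0.0]
wrist_force: [0.6, -0.2, 0.7]
opening: 0.996
```

```bash
python3 go.py .579 -.156 .132 96.3; python3 - <<'E'
from h import *
d=snap('wrist','w1'); import json; json.dump({k:np.array(d[k]).tolist() for k in('fx','cx','cy','rvec','tvec')},open('w1.json','w'))
d=snap('scene','s1')
E
```

```text
t 4.1 pos [ 0.5822 -0.1551  0.2639] yaw 96.07 z [ 0. -0. -1.] F [ 0.6 -0.2  0.7] open 0.996 q [-0.46  0.28  1.57  0.    1.29 -2.13]
shift cm (tool) [-0.05 -0.33 13.19]
rotvec deg (tool) [ 0.    0.   -0.23]
```

View pics/w1.png

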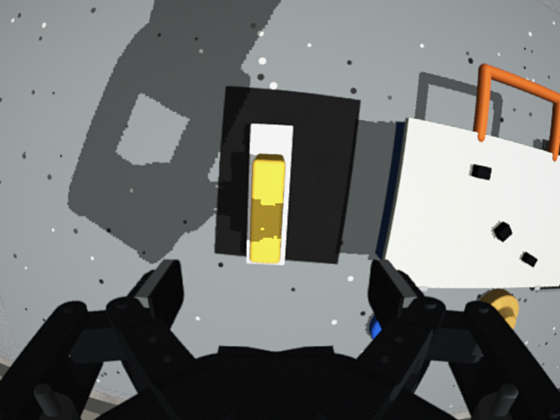

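```bash
cat > fe.py <<'E'
import numpy as np,cv2,json
def fback(d,uv,z):
    R=cv2.Rodrigues(np.array(d['rvec']))[0]; o=-R.T@np.array(d['tvec'])
    u=np.array([uv[0]-d['cx'],uv[1]-d['cy']]); r=np.linalg.norm(u); th=r/d['fx']
    v=np.r_[u/r*np.sin(th),np.cos(th)]; v=R.T@v; return o+v*(z-o[2])/v[2]
E
python3 - <<'E'
from fe import *
d=json.load(open('w1.json'))
f=lambda pts,z:np.array([fback(d,p,z) for p in pts])
g=f([(253,162),(285,162),(282,263),(250,263)],.105); print('grip',g.round(4)[:,:2].tolist(),g.mean(0))
t=f([(250,124),(293,125),(285,265),(246,263)],.049); print('foot',t.round(4)[:,:2].tolist(),t.mean(0))
m=f([(226,87),(360,101),(338,263),(216,252)],.023); print('mat',m.round(4)[:,:2].tolist(),m.mean(0))
l=f([(407,118),(387,286)],.099); print('lid',l.round(4)[:,:2].tolist())
E
```

```text
grip [[0.5447, -0.1755], [0.5423, -0.1529], [0.6196, -0.1464], [0.6223, -0.171]] [ 0.58220214 -0.16144891  0.105     ]
foot [[0.5183, -0.1845], [0.5153, -0.1472], [0.6465, -0.1394], [0.6485, -0.1769]] [ 0.58213365 -0.16200894  0.049     ]
mat [[0.4847, -0.213], [0.4831, -0.0841], [0.6507, -0.0814], [0.6517, -0.2106]] [ 0.56754796 -0.14726283  0.023     ]
lid [[0.4975, -0.0646], [0.6362, -0.054]]
```

```bash
python3 -c "
import cv2
a=cv2.imread('pics/w1.png')[70:290,180:400]
cv2.imwrite('pics/w1c.png',cv2.resize(a,None,fx=2.7,fy=2.7,interpolation=cv2.INTER_CUBIC))"
```

```text
(no output)
```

View pics/w1c.png

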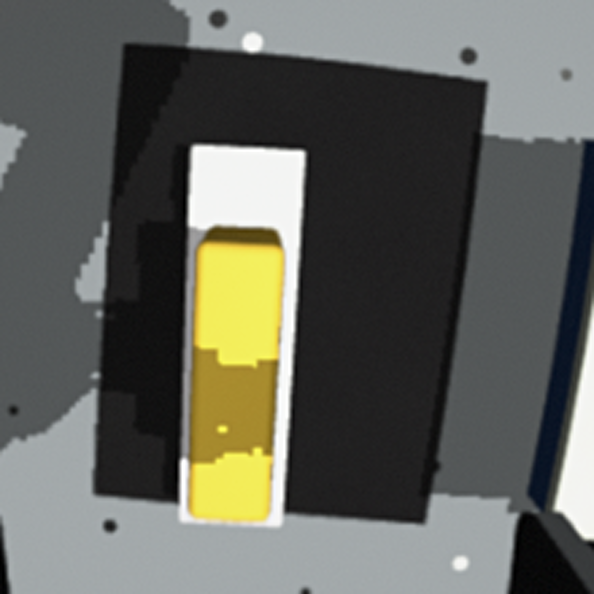

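```bash
python3 go.py .581 -.159 .134 95
```

```text
t 4.2 pos [ 0.5822 -0.1551  0.2639] yaw 96.12 z [-0. -0. -1.] F [ 0.6 -0.1 -0.6] open 1.003 q [-0.46  0.28  1.57 -0.    1.29 -2.13]
shift cm (tool) [-0.38 -0.16 12.99]
rotvec deg (tool) [-0.    0.    1.12]
```

Request:
move_arm(
  rows="-0.4 -0.2 3 0 0 1.1 1;0 0 3.5 0 0 0 1;0 0 3 0 0 0 1;0 0 2 0 0 0 1;0 0 1 0 0 0 1;0 0 0.5 0 0 0 1;0 0 0 0 0 0 0;0 0 0 0 0 0 0;0 0 0 0 0 0 0;0 0 0 0 0 0 0;0 0 0 0 0 0 0;0 0 0 0 0 0 0;0 0 0 0 0 0 0;0 0 0 0 0 0 0",
)

```text
time_s: 5.6
eef_pos: [0.5811, -0.1596, 0.1348]
eef_rot: [0.001, 0.675, 0.738, 0.0]
wrist_force: [-1.5, -0.7, 6.6]
opening: 0.273
```

```bash
python3 go.py .562 -.032 .26 90.6;python3 - <<'E'
from h import *
snap('side','side2')
d=snap('wrist','w2'); import json; json.dump({k:np.array(d[k]).tolist() for k in('fx','cx','cy','rvec','tvec')},open('w2.json','w'))
E
```

```text
t 5.6 pos [ 0.5811 -0.1596  0.1348] yaw 95.14 z [ 0.001 -0.001 -1.   ] F [-1.5 -0.7  6.6] open 0.273 q [-0.46  0.44  1.65 -0.    1.05 -2.13]
shift cm (tool) [ 12.87  -0.74 -12.54]
rotvec deg (tool) [0.07 0.04 4.54]
```

View pics/w2.png

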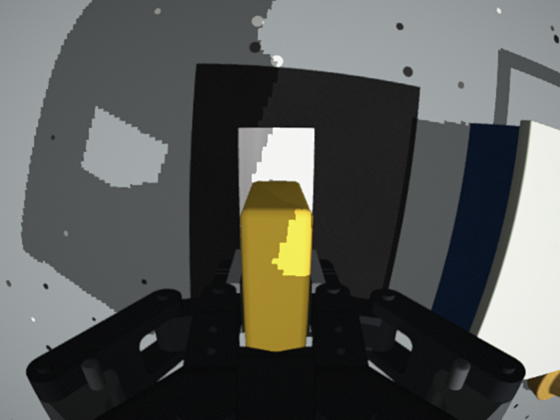

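Request:
move_arm(
  rows="0 0 -2 0 0 0 0;0 0 -3 0 0 0 0;0 0 -3 0 0 0 0;0 0 -3 0 0 0 0;0 0 -1.5 0 0 0 0;2 -0.2 0 0 0 1.5 0;3 -0.2 0 0 0 1.5 0;3 -0.2 0 0 0 1.5 0;3 -0.2 0 0 0 0 0;1.5 0 0 0 0 0 0;0 0 0 0 0 0 0;0 0 0 0 0 0 0",
)

```text
time_s: 6.9
eef_pos: [0.5673, -0.0352, 0.2584]
eef_rot: [-0.0, 0.703, 0.711, -0.0]
wrist_force: [0.0, -0.1, -1.9]
opening: 0.271
```

```bash
python3 go.py .562 -.036 .2118 90.6;python3 - <<'E'
from h import *
snap('side','side3')
d=snap('scene','s3')
E
python3 -c "
import cv2
a=cv2.imread('pics/s3.png')[180:400,190:410]
b=cv2.imread('pics/side3.png')[180:370,150:300]
cv2.imwrite('pics/s3c.png',cv2.resize(a,None,fx=2.7,fy=2.7,interpolation=cv2.INTER_CUBIC))"
```

```text
t 6.9 pos [ 0.5673 -0.0352  0.2584] yaw 90.69 z [-0.001 -0.    -1.   ] F [ 0.  -0.1 -1.9] open 0.271 q [-0.27  0.21  1.67 -0.    1.26 -1.85]
shift cm (tool) [-0.08 -0.53  4.66]
rotvec deg (tool) [-0.04  0.03  0.09]
```

View pics/s3c.png

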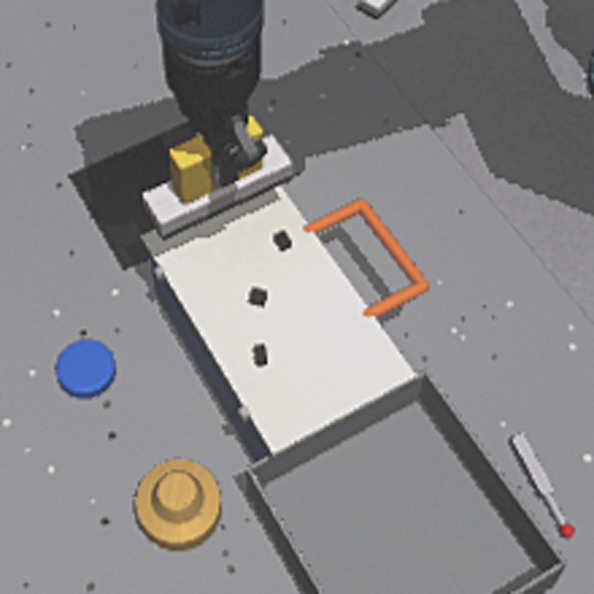

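View pics/side3.png

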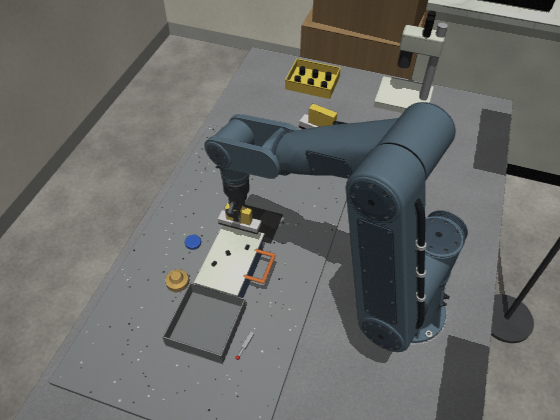

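Request:
move_arm(
  rows="0 -0.3 2 0 0 0 0;0 -0.2 1.5 0 0 0 0;0 0 0.7 0 0 0 0;0 0 0.3 0 0 0 0;0 0 0 0 0 0 0",
)

```text
time_s: 7.5
eef_pos: [0.5625, -0.0355, 0.2139]
eef_rot: [-0.0, 0.703, 0.711, -0.0]
wrist_force: [-0.3, -0.3, -1.2]
opening: 0.272
```

```bash
python3 go.py .5605 .19 .2115 90.6;python3 - <<'E'
from h import *
d=snap('scene','s4')
cv2.imwrite('pics/s4c.png',cv2.resize(d['color'][180:400,190:410],None,fx=2.7,fy=2.7,interpolation=cv2.INTER_CUBIC))
E
```

```text
t 7.5 pos [ 0.5625 -0.0355  0.2139] yaw 90.6 z [-0. -0. -1.] F [-0.3 -0.3 -1.2] open 0.272 q [-0.27  0.25  1.71 -0.    1.17 -1.85]
shift cm (tool) [22.55  0.03  0.23]
rotvec deg (tool) [-0.01  0.    0.  ]
```

View pics/s4c.png

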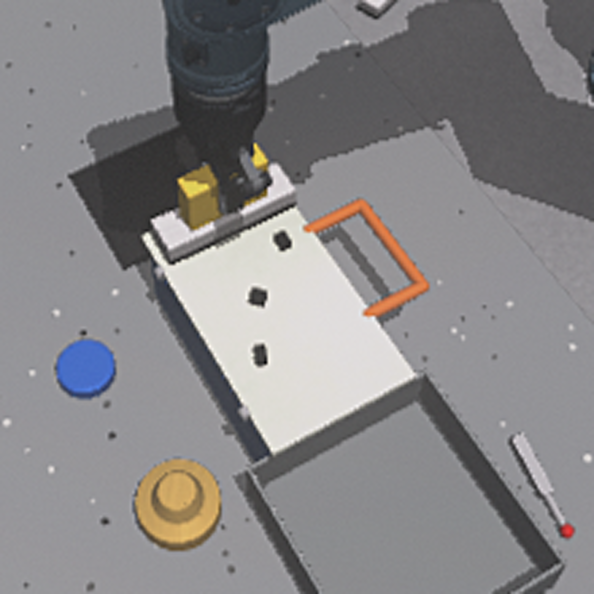

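Request:
move_arm(
  rows="0 0 0.2 0 0 0 0;0 0 0 0 0 0 0;0.5 0 0 0 0 0 0;1 0 0 0 0 0 0;1.5 0 0 0 0 0 0;1.5 0 0 0 0 0 0;1.5 0 0 0 0 0 0;1.5 0 0 0 0 0 0;1.5 0 0 0 0 0 0;1.5 0 0 0 0 0 0;1.5 0 0 0 0 0 0;1.5 0 0 0 0 0 0;1 0 0 0 0 0 0;0.5 0 0 0 0 0 0;0 0 0 0 0 0 0",
)

```text
time_s: 9.05
eef_pos: [0.5606, 0.1159, 0.2119]
eef_rot: [-0.0, 0.703, 0.711, 0.0]
wrist_force: [-0.1, 1.1, -1.0]
opening: 0.274
```

```bash
python3 go.py .5605 .195 .2118 90.6;python3 - <<'E'
from h import *
d=snap('scene','s5')
cv2.imwrite('pics/s5c.png',cv2.resize(d['color'][180:400,190:410],None,fx=2.7,fy=2.7,interpolation=cv2.INTER_CUBIC))
E
```

```text
t 9.05 pos [0.5606 0.1159 0.2119] yaw 90.68 z [-0.  0. -1.] F [-0.1  1.1 -1. ] open 0.274 q [-0.    0.27  1.69  0.    1.18 -1.59]
shift cm (tool) [7.91 0.08 0.01]
rotvec deg (tool) [-0.   -0.03  0.08]
```

View pics/s5c.png

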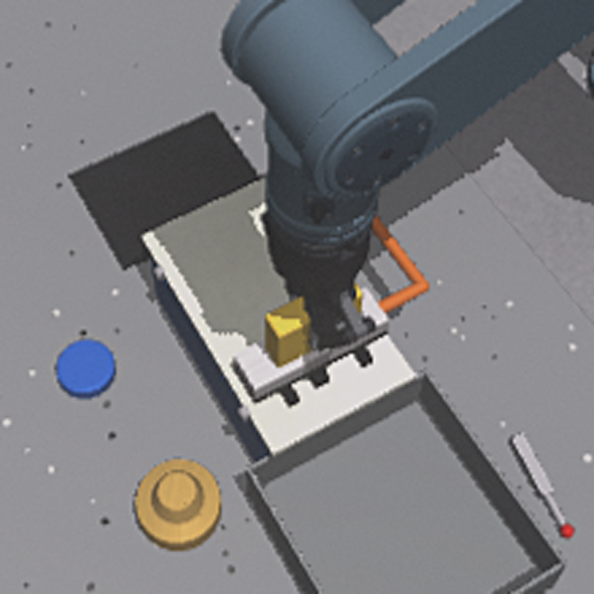

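Request:
move_arm(
  rows="0.5 0 0 0 0 0 0;1 0 0 0 0 0 0;1 0 0 0 0 0 0;1 0 0 0 0 0 0;1 0 0 0 0 0 0;1 0 0 0 0 0 0;1 0 0 0 0 0 0;1 0 0 0 0 0 0;0.6 0 0 0 0 0 0;0 0 0 0 0 0 0;0 0 0 0 0 0 0;0 0 -3 0 0 0 0;0 0 -3 0 0 0 0;0 0 0 0 0 0 0",
)

```text
time_s: 10.5
eef_pos: [0.5622, 0.1959, 0.2769]
eef_rot: [0.003, 0.703, 0.711, 0.003]
wrist_force: [1.6, -0.7, -1.3]
opening: 0.273
```

```bash
python3 go.py .565 -.146 .27 90.6;python3 - <<'E'
from h import *
d=snap('scene','s6')
cv2.imwrite('pics/s6c.png',cv2.resize(d['color'][200:420,190:410],None,fx=2.7,fy=2.7,interpolation=cv2.INTER_CUBIC))
d=snap('side','side6')
cv2.imwrite('pics/side6c.png',cv2.resize(d['color'][190:370,150:300],None,fx=3.33,fy=3.33,interpolation=cv2.INTER_CUBIC))
E
```

```text
t 10.5 pos [0.5622 0.1959 0.2769] yaw 90.61 z [ 0.009  0.001 -1.   ] F [ 1.6 -0.7 -1.3] open 0.273 q [ 0.14  0.25  1.59 -0.    1.3  -1.45]
shift cm (tool) [-34.19  -0.09   0.65]
rotvec deg (tool) [ 0.5  -0.05  0.01]
```

View pics/s6c.png

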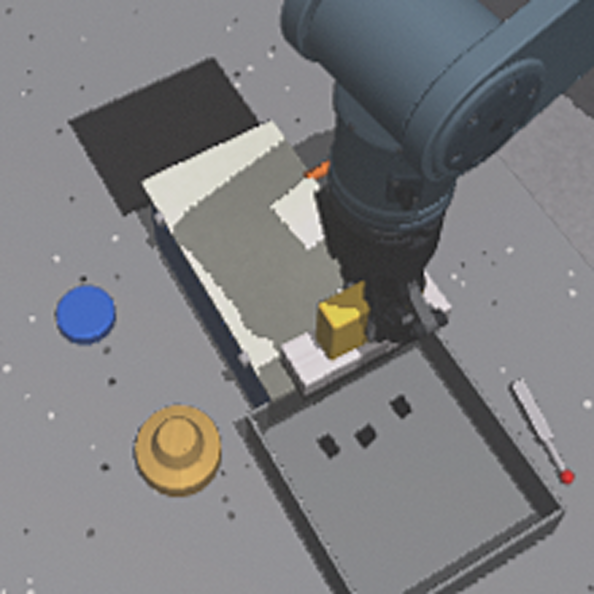

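View pics/side6c.png

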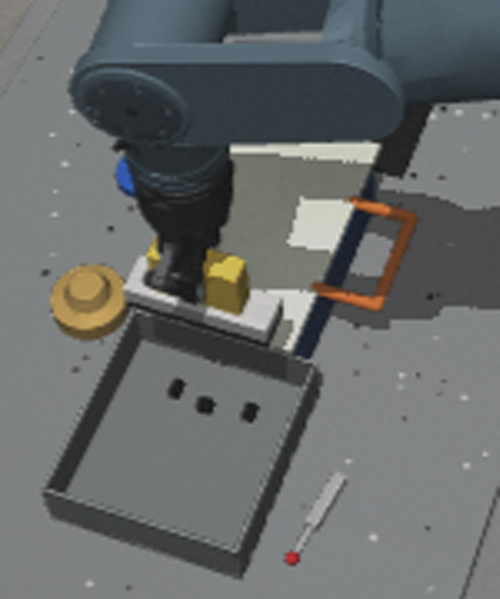

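Request:
move_arm(
  rows="-2 0 0 0 0 0 0;-3.5 0 0 0 0 0 0;-4 0 0 0 0 0 0;-4 0 0 0 0 0 0;-4 0 0 0 0 0 0;-4 0 0 0 0 0 0;-4 0 0 0 0 0 0;-4 0 0 0 0 0 0;-2.7 0 0 0 0 0 0;-1.5 0 0 0 0 0 0;-0.5 0 0 0 0 0 0;0 0 0 0 0 0 0;0 0 0 0 0 0 0",
)

```text
time_s: 11.9
eef_pos: [0.5635, -0.1446, 0.2714]
eef_rot: [-0.001, 0.703, 0.711, 0.0]
wrist_force: [-0.1, 0.6, -2.2]
opening: 0.267
```

```bash
python3 go.py .565 -.146 .1355 90.6
```

```text
t 11.9 pos [ 0.5635 -0.1446  0.2714] yaw 90.71 z [-0.001  0.001 -1.   ] F [-0.1  0.6 -2.2] open 0.267 q [-0.46  0.23  1.62  0.    1.3  -2.04]
shift cm (tool) [-0.16  0.16 13.59]
rotvec deg (tool) [-0.05 -0.05  0.11]
```

Request:
move_arm(
  rows="0 0 2.5 0 0 0 0;0 0 3.5 0 0 0 0;0 0 3.5 0 0 0 0;0 0 2 0 0 0 0;0 0 1 0 0 0 0;0 0 0.6 0 0 0 0;0 0 0 0 0 0 0;0 0 0 0 0 0 0",
)

```text
time_s: 12.7
eef_pos: [0.5644, -0.146, 0.1422]
eef_rot: [0.001, 0.703, 0.711, 0.0]
wrist_force: [0.3, -0.5, -2.2]
opening: 0.273
```

```bash
python3 go.py .565 -.146 .135 90.6
```

```text
t 12.7 pos [ 0.5644 -0.146   0.1422] yaw 90.67 z [ 0.002 -0.001 -1.   ] F [ 0.3 -0.5 -2.2] open 0.273 q [-0.46  0.39  1.7   0.    1.05 -2.04]
shift cm (tool) [-0.    0.06  0.72]
rotvec deg (tool) [0.11 0.05 0.07]
```

Request:
move_arm(
  rows="0 0 0.3 0 0 0 0;0 0 0.3 0 0 0 0;0 0 0.1 0 0 0 0;0 0 0 0 0 0 0;0 0 0 0 0 0 0",
)

```text
time_s: 13.2
eef_pos: [0.5638, -0.1462, 0.1348]
eef_rot: [0.0, 0.703, 0.711, 0.0]
wrist_force: [-3.3, -0.6, 5.7]
opening: 0.272
```

```bash
python3 go.py .565 -.146 .135 90.6
```

```text
t 13.2 pos [ 0.5638 -0.1462  0.1348] yaw 90.64 z [ 0.001 -0.001 -1.   ] F [-3.3 -0.6  5.7] open 0.272 q [-0.46  0.4   1.7  -0.    1.04 -2.04]
shift cm (tool) [ 0.02  0.12 -0.02]
rotvec deg (tool) [0.04 0.03 0.04]
```

Request:
move_arm(
  rows="0 0 0 0 0 0 0.6;0 0 0 0 0 0 0.8;0 0 0 0 0 0 0.8;0 0 0 0 0 0 0.8;0 0 0 0 0 0 0.8;0 0 0 0 0 0 0.8;0 0 -1 0 0 0 0.8;0 0 -2 0 0 0 0.8;0 0 -3 0 0 0 0.8;0 0 -3 0 0 0 0.8;0 0 -2 0 0 0 0.8;0 0 0 0 0 0 0.8;0 0 0 0 0 0 0.8",
)

```text
time_s: 14.5
eef_pos: [0.5636, -0.1459, 0.2444]
eef_rot: [0.001, 0.703, 0.711, 0.0]
wrist_force: [-0.5, -0.7, 0.0]
opening: 0.801
```

```bash
python3 go.py .437 .06 .25 0;python3 - <<'E'
from h import *
d=snap('scene','s7')
cv2.imwrite('pics/s7c.png',cv2.resize(d['color'][200:420,190:410],None,fx=2.7,fy=2.7,interpolation=cv2.INTER_CUBIC))
snap('wrist','w7')
E
```

```text
t 14.5 pos [ 0.5636 -0.1459  0.2444] yaw 90.64 z [ 0.001 -0.001 -1.   ] F [-0.5 -0.7  0. ] open 0.801 q [-0.46  0.25  1.64 -0.    1.24 -2.04]
shift cm (tool) [ 20.73 -12.43  -0.58]
rotvec deg (tool) [ 7.000e-02 -2.000e-02  9.064e+01]
```

View pics/s7c.png

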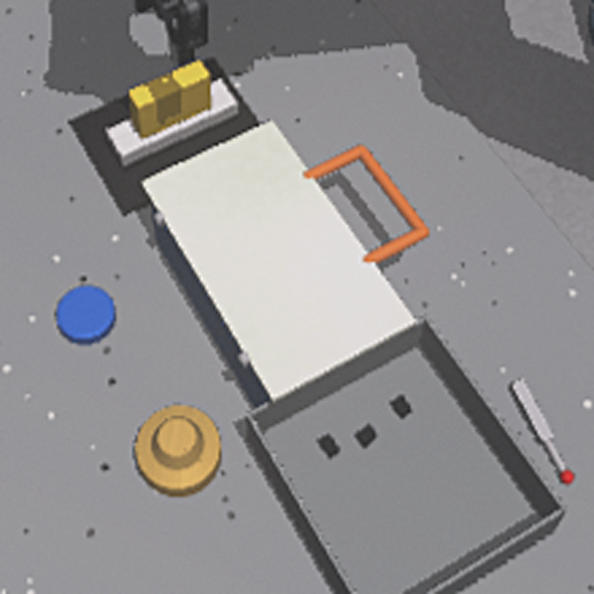

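View pics/w7.png

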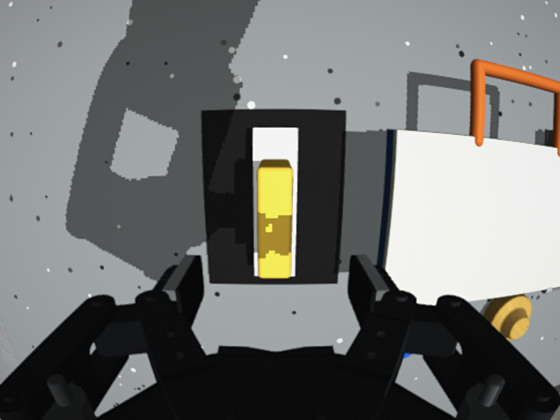

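Request:
move_arm(
  rows="2.9 -1.7 0 0 0 0 0.55;2.9 -1.7 0 0 0 0 0.55;2.9 -1.7 0 0 0 0 0.55;2.9 -1.7 0 0 0 0 0.55;2.9 -1.7 0 0 0 0 0.55;2.9 -1.7 0 0 0 0 0.55;2.9 -1.9 0 0 0 0 0.55;0 0 0 0 0 8.2 0.55;0 0 0 0 0 8.2 0.55;0 0 0 0 0 8.2 0.55;0 0 0 0 0 8.2 0.55;0 0 0 0 0 8.2 0.55;0 0 0 0 0 8.2 0.55;0 0 0 0 0 8.2 0.55;0 0 0 0 0 8.2 0.55;0 0 0 0 0 8.2 0.55;0 0 0 0 0 8.2 0.55;0 0 0 0 0 8.2 0.55;0 0 0 0 0 0 0.55;0 0 0 0 0 0 0.55",
)

```text
time_s: 16.6
eef_pos: [0.4398, 0.0558, 0.243]
eef_rot: [-0.0, 1.0, 0.006, -0.001]
wrist_force: [-0.2, 0.1, -0.1]
opening: 0.548
```

```bash
python3 go.py .439 .058 .149 0.6;python3 - <<'E'
from h import *
d=snap('wrist','w8')
import json; json.dump({k:np.array(d[k]).tolist() for k in('fx','cx','cy','rvec','tvec')},open('w8.json','w'))
E
```

```text
t 16.6 pos [0.4398 0.0558 0.243 ] yaw 0.66 z [-0.002  0.    -1.   ] F [-0.2  0.1 -0.1] open 0.548 q [-0.14 -0.05  1.98  0.    1.21 -0.15]
shift cm (tool) [-0.06 -0.22  9.4 ]
rotvec deg (tool) [-0.02  0.1   0.06]
```

View pics/w8.png

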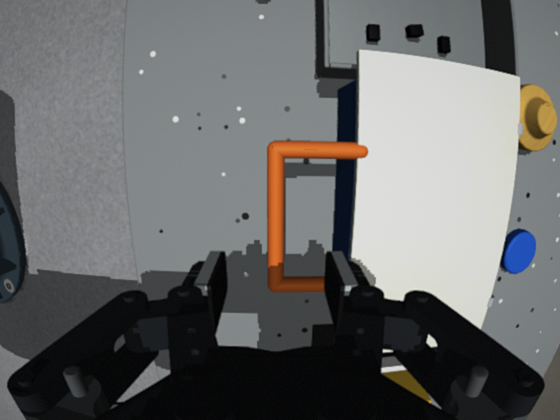

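```bash
python3 - <<'E'
from fe import *
d=json.load(open('w8.json'))
for p in [(276,150),(276,284),(276,215)]: print(fback(d,p,.097).round(4))
E
```

```text
[0.4403 0.1053 0.097 ]
[0.4415 0.0066 0.097 ]
[0.4408 0.0604 0.097 ]
```

Request:
move_arm(
  rows="0 -0.1 2.5 0 0 0 0.55;0.1 0 3 0 0 0 0.55;0 0 2.4 0 0 0 0.55;0 0 1 0 0 0 0.55;0 0 0.5 0 0 0 0.55;0 0 0 0 0 0 0;0 0 0 0 0 0 0;0 0 0 0 0 0 0;0 0 0 0 0 0 0;0 0 0 0 0 0 0;0 0 0 0 0 0 0;0 0 0 0 0 0 0",
)

```text
time_s: 17.85
eef_pos: [0.4398, 0.0567, 0.1503]
eef_rot: [0.0, 1.0, 0.004, -0.002]
wrist_force: [-7.9, -1.5, 3.3]
opening: 0.121
```

```bash
python3 go.py .5345 .058 .318 0.6;python3 - <<'E'
from h import *
d=snap('wrist','w9')
d=snap('scene','s9')
cv2.imwrite('pics/s9c.png',cv2.resize(d['color'][200:420,190:410],None,fx=2.7,fy=2.7,interpolation=cv2.INTER_CUBIC))
E
```

```text
t 17.85 pos [0.4398 0.0567 0.1503] yaw 0.5 z [-0.004 -0.    -1.   ] F [-7.9 -1.5  3.3] open 0.121 q [-0.14  0.1   2.05 -0.    1.   -0.15]
shift cm (tool) [  9.41  -0.04 -16.81]
rotvec deg (tool) [ 0.02  0.22 -0.1 ]
```

View pics/w9.png

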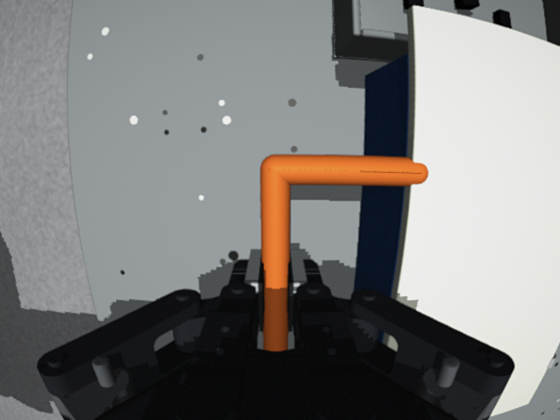

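View pics/s9c.png

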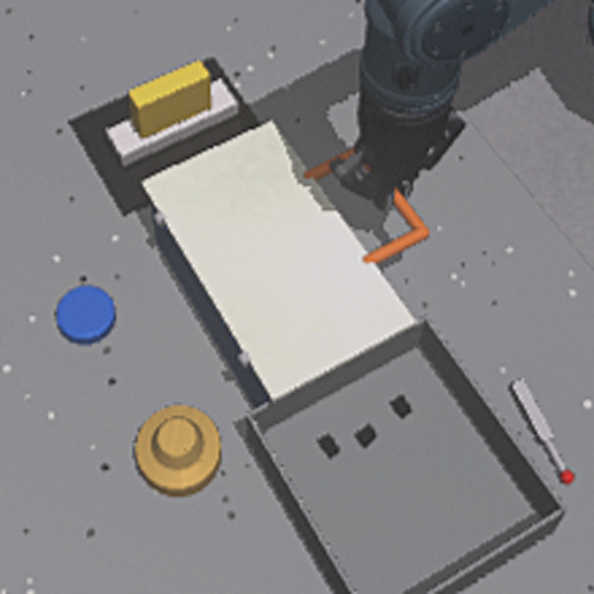

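Request:
move_arm(
  rows="0.02 0 -0.85 0 0 0 0;0.05 0 -0.85 0 0 0 0;0.1 0 -0.85 0 0 0 0;0.12 0 -0.84 0 0 0 0;0.18 0 -0.83 0 0 0 0;0.19 0 -0.83 0 0 0 0;0.25 0 -0.81 0 0 0 0;0.26 0 -0.81 0 0 0 0;0.32 0 -0.79 0 0 0 0;0.33 0 -0.78 0 0 0 0;0.39 0 -0.76 0 0 0 0;0.4 0 -0.75 0 0 0 0;0 0 0 0 0 0 0;0 0 0 0 0 0 0",
)

```text
time_s: 19.35
eef_pos: [0.4638, 0.0569, 0.2471]
eef_rot: [0.0, 1.0, 0.004, -0.005]
wrist_force: [-16.3, -3.0, 4.5]
opening: 0.113
```

```bash
python3 go.py .537 .057 .319 0.6;python3 - <<'E'
from h import *
d=snap('scene','s10')
cv2.imwrite('pics/s10c.png',cv2.resize(d['color'][180:400,190:410],None,fx=2.7,fy=2.7,interpolation=cv2.INTER_CUBIC))
E
```

```text
t 19.35 pos [0.4638 0.0569 0.2471] yaw 0.5 z [-0.01  -0.001 -1.   ] F [-16.3  -3.    4.5] open 0.113 q [-0.13  0.    1.92 -0.    1.23 -0.14]
shift cm (tool) [ 7.24  0.06 -7.26]
rotvec deg (tool) [ 0.03  0.57 -0.1 ]
```

View pics/s10c.png

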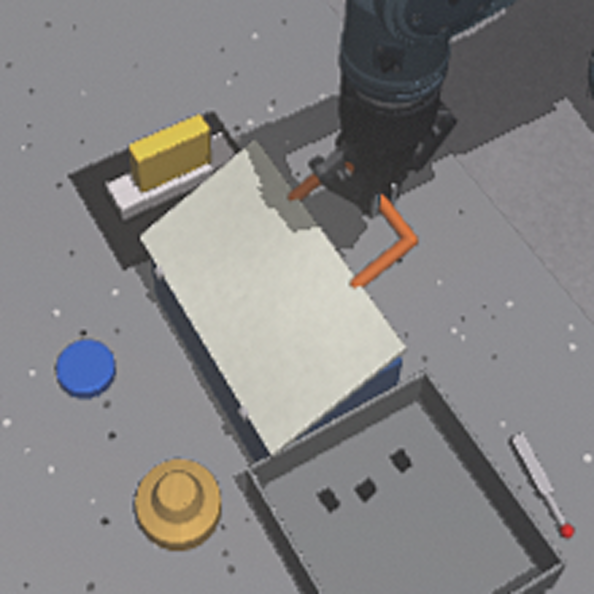

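Request:
move_arm(
  rows="0.38 0 -0.73 0 0 0 0;0.4 0 -0.71 0 0 0 0;0.47 0 -0.69 0 0 0 0;0.48 0 -0.67 0 0 0 0;0.52 0 -0.64 0 0 0 0;0.58 0 -0.62 0 0 0 0;0.62 0 -0.59 0 0 0 0;0.63 0 -0.57 0 0 0 0;0.67 0 -0.53 0 0 0 0;0.68 0 -0.51 0 0 0 0;0.71 0 -0.47 0 0 0 0;0.73 0 -0.45 0 0 0 0;0 0 0 0 0 0 0;0 0 0 0 0 0 0;0 0 0 0 0 0 0",
)

```text
time_s: 20.9
eef_pos: [0.5344, 0.0576, 0.324]
eef_rot: [0.0, 1.0, 0.004, -0.001]
wrist_force: [-20.0, -0.6, 23.6]
opening: 0.111
```

```bash
python3 go.py .536 .057 .319 0.6;python3 - <<'E'
from h import *
d=snap('scene','s11')
cv2.imwrite('pics/s11c.png',cv2.resize(d['color'][180:400,190:410],None,fx=2.7,fy=2.7,interpolation=cv2.INTER_CUBIC))
d=snap('side','side11')
cv2.imwrite('pics/side11c.png',cv2.resize(d['color'][190:370,150:300],None,fx=3.33,fy=3.33,interpolation=cv2.INTER_CUBIC))
E
```

```text
t 20.9 pos [0.5344 0.0576 0.324 ] yaw 0.49 z [-0.002 -0.001 -1.   ] F [-20.   -0.6  23.6] open 0.111 q [-0.11  0.08  1.68 -0.    1.39 -0.12]
shift cm (tool) [0.16 0.06 0.5 ]
rotvec deg (tool) [ 0.05  0.13 -0.11]
```

View pics/s11c.png

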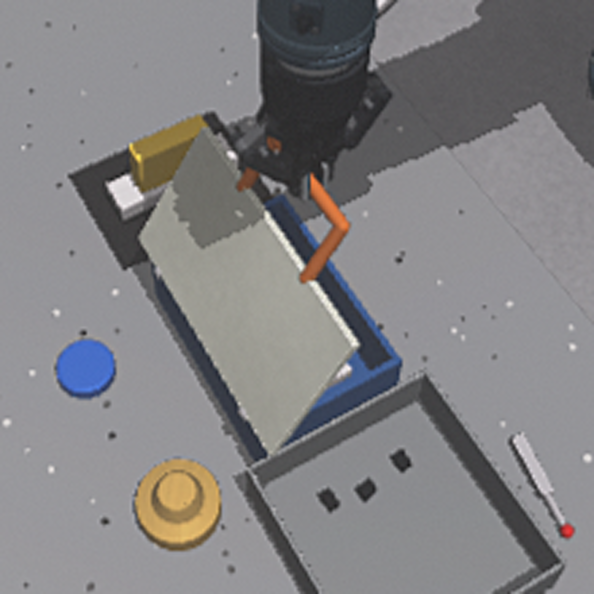

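View pics/side11c.png

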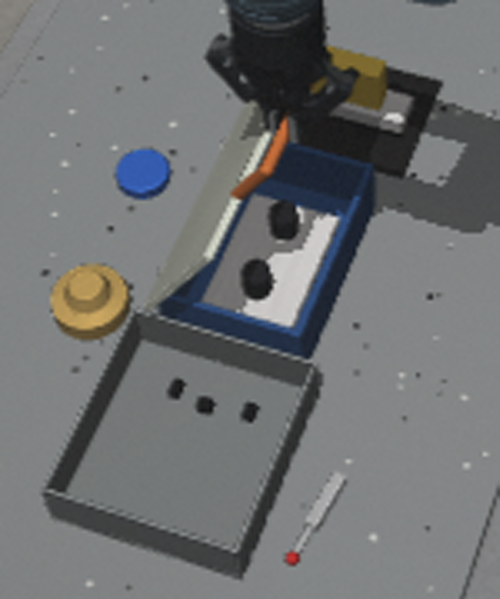

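```bash
python3 - <<'E'
from cams import *
for case in ([.5625,.0596,.0102],[.5648,.0597,.0043]):
 for th in (52,56,60,64,68):
  a=np.radians(th); c,s=np.cos(a),np.sin(a)
  def L(d,h,y): return (.07-d*c+h*s, y, .075+d*s+h*c)  # d along lid from hinge, h normal (top)
  P=fr(case,.02,[L(.14,.004,-.12),L(.14,.004,.12),L(.14,-.004,.12),L(.195,0,.053)])
  q=proj('scene',P); q=(q+.5-[190,180])*2.7-.5
  r=proj('side',P); r=(r+.5-[150,190])*3.33-.5
  print(th,q.round(0).tolist(),r.round(0).tolist())
E
```

```text
52 [[219.0, 126.0], [372.0, 343.0], [378.0, 342.0], [368.0, 228.0]] [[320.0, 57.0], [220.0, 267.0], [228.0, 272.0], [288.0, 188.0]]
56 [[210.0, 126.0], [363.0, 344.0], [370.0, 343.0], [356.0, 228.0]] [[312.0, 51.0], [211.0, 261.0], [219.0, 266.0], [275.0, 179.0]]
60 [[202.0, 126.0], [354.0, 346.0], [361.0, 345.0], [344.0, 229.0]] [[303.0, 46.0], [201.0, 255.0], [209.0, 260.0], [262.0, 171.0]]
64 [[192.0, 127.0], [344.0, 349.0], [352.0, 347.0], [331.0, 231.0]] [[294.0, 40.0], [191.0, 249.0], [199.0, 254.0], [248.0, 163.0]]
68 [[183.0, 128.0], [334.0, 352.0], [343.0, 349.0], [317.0, 234.0]] [[284.0, 35.0], [180.0, 244.0], [189.0, 248.0], [233.0, 155.0]]
52 [[217.0, 127.0], [368.0, 345.0], [375.0, 344.0], [365.0, 230.0]] [[319.0, 57.0], [217.0, 266.0], [224.0, 271.0], [285.0, 188.0]]
56 [[209.0, 126.0], [360.0, 346.0], [367.0, 345.0], [354.0, 230.0]] [[310.0, 51.0], [208.0, 260.0], [215.0, 265.0], [272.0, 179.0]]
60 [[200.0, 127.0], [351.0, 348.0], [358.0, 346.0], [341.0, 231.0]] [[301.0, 45.0], [198.0, 254.0], [206.0, 259.0], [259.0, 170.0]]
64 [[191.0, 128.0], [341.0, 351.0], [349.0, 348.0], [328.0, 233.0]] [[292.0, 40.0], [187.0, 248.0], [196.0, 253.0], [245.0, 162.0]]
68 [[181.0, 129.0], [331.0, 354.0], [339.0, 351.0], [314.0, 236.0]] [[283.0, 35.0], [177.0, 243.0], [186.0, 247.0], [230.0, 154.0]]
```

Request:
move_arm(
  rows="-0.05 0 -0.1 0 0 0 0;-0.05 0 -0.1 0 0 0 0;0 0 0 0 0 0 0;0 0 0 0 0 0 0;0 0 0 0 0 0 0;0 0 0 0 0 0 0;0 0 0 0 0 0 0;0 0 0 0 0 0 0",
)

```text
time_s: 21.8
eef_pos: [0.5337, 0.0576, 0.3237]
eef_rot: [0.0, 1.0, 0.004, -0.001]
wrist_force: [-12.4, 0.4, 10.2]
opening: 0.114
```

```bash
python3 go.py; python3 - <<'E'
from h import *
d=snap('scene','s12')
cv2.imwrite('pics/s12c.png',cv2.resize(d['color'][180:400,190:410],None,fx=2.7,fy=2.7,interpolation=cv2.INTER_CUBIC))
d=snap('side','side12')
cv2.imwrite('pics/side12c.png',cv2.resize(d['color'][190:370,150:300],None,fx=3.33,fy=3.33,interpolation=cv2.INTER_CUBIC))
snap('wrist','w12')
E
```

```text
t 21.8 pos [0.5337 0.0576 0.3237] yaw 0.48 z [-0.002 -0.    -1.   ] F [-12.4   0.4  10.2] open 0.114 q [-0.11  0.08  1.68 -0.    1.38 -0.12]
```

View pics/s12c.png

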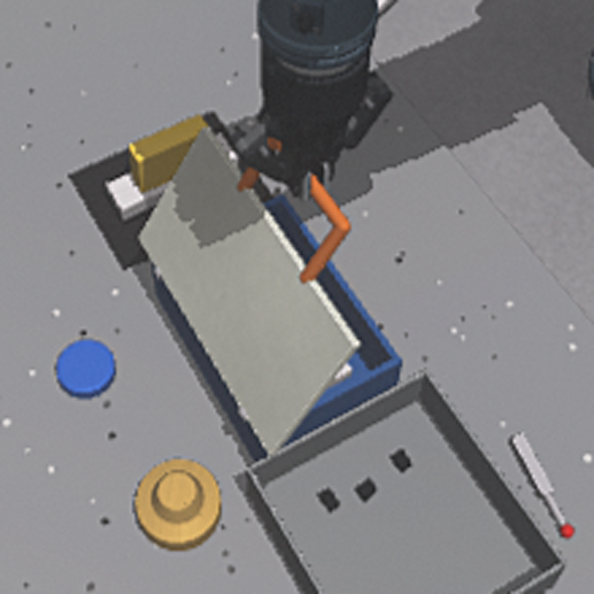

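View pics/side12c.png

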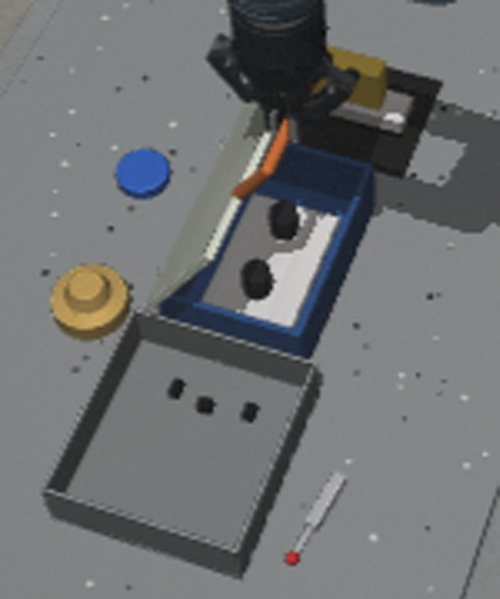

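View pics/w12.png

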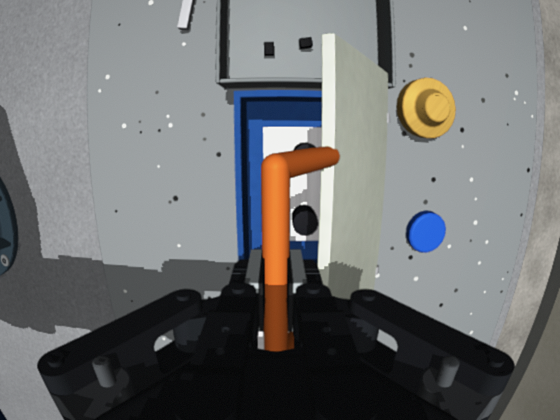

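```bash
python3 -c "
from bench import ctrl
print(ctrl.hand_in())"; python3 go.py
```

```text
the job is handed in; nothing more can be done
None
the job is handed in; nothing more can be done
```

The job is handed in at about 22 s of the 61 s limit, with every step carried out; `hand_in` gives no verdict, so success is not confirmed.

- **Chips:** I wiped the three chips off the lid into the tote in one pass with the mid-sized scraper. The last scene and side pictures show all three on the tote floor.
- **Scraper:** I stood it back upright within about 1 cm of the mat's centre and let go. It was still standing there in the later pictures, partly hidden by the lid.
- **Lid:** I lifted it by the orange bar and am still holding it there. Lid corners and handle in the two pictures put it at 58 to 61 degrees. The measured tool position gave 60 to 61 degrees. The lid had not moved between the last two pictures, about 0.9 s apart.
- **Other items:** The gauge base, lens cap and stylus look unmoved.

**Disagreements:**
- The measured tool position put the bar 5 to 7 mm farther from the hinge than its 195 mm. I took this as the bar having slid a little in the pads.
- A sideways load of about 31 N had built up at the wrist during the lift. I eased it to about 16 N before handing in.

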